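# Close the feed chute and charge the hopper with offcuts

### The arm

A 6-joint arm with a two-finger parallel gripper is mounted at the origin on the work surface. World frame = base frame: x ahead of the robot, y to its left, z up, the work surface at z = 0. Lengths are in mm, angles in degrees, forces in N, time in s.
With the tool pointing down it reaches from about 350 to 850 mm from the base axis. Payload 8.1 kg.
Tool frame: the origin (TCP) lies midway between the tips of the shut fingers; the grasp point (between the pads) lies 19 mm behind it; z points along the fingers, y is the line along which they close (so a half turn about z gives the same grasp; the last joint's range is limited). The gripper opens to 85 mm and grips with 20 to 120 N. Pads are 22 mm wide; open, the fingers measure 114 mm over their backs; the gripper's body (76 mm by 85 mm) begins 54 mm behind the grasp point. The pads swing forward as they close: fully open they stand 13 mm farther back than shut.
Start: joints at [67.815, 7.471, 85.268, -0, 87.261, -4.893], TCP at [178.322, 572.893, 231.292] pointing down, gripper open.
Joint ranges: [-169.43, 169.43], [-51.17, 129.36], [1.28, 143.12], [-76.62, 256.62], [0, 156.53], [-152.29, 152.29]. Speed limits (degrees/s): [136.94, 136.94, 159.86, 180, 180, 180].

### API

Orientations are given as [roll, pitch, yaw] about the fixed x, y, z axes, in that order (R = Rz(yaw) Ry(pitch) Rx(roll)).
In Python, from bench import r gives the robot as it stands. The module is installed in compiled form; this text tells all that it offers.
- The arm moves only by the tool jog_arm, never from a script. Its argument "rows" is a list of rows, each a list of 2 entries, a list of its own where there are three numbers: the shift along the tool's x, y, z in mm, then the turn, a rotation vector about the tool's x, y, z in rad. A call has 1 to 10 rows; each row is the pose to reach, as a shift and turn from the pose commanded when the call began, along the tool's axes at that moment; what a row does not reach only later rows make up. A row lasts 1/10 s, in which the tool goes at most 50 mm and 8.59 degrees, less where a joint would pass 70% of its speed; a pose out of reach is approached as far as the arm can. A call with a gripper value outside its range is refused whole. "grip" is the finger opening in mm, from 0 to 85.4, set as the call begins (left out, the last holds). The fingers move at their own pace and stop on an object; "force" is the grip in N (left out, the last holds). Time passes only in rows, so rows that repeat a pose let the fingers close. It gives the time, the measured TCP pose, the force, the opening and the grip force at its end, in the units of the state.
- r.sense(): the state, without advancing time (a new reading comes with each control period).
- r.snapshot(name): name is "side" or "top" or "wrist"; returns (picture, depth): 420x560x3 uint8, blue, green, red; 420x560 float32, mm along the optical axis (not along the pixel's ray), 0 where there is no reading.
- r.camera_params(name): a dict with "fx", "fy", "cx", "cy" (pixels), "dist_coeffs" ([k1, k2, p1, p2, k3] as OpenCV has them; the pictures are not rectified), "pose" (4x4, takes a point from camera to world coordinates); the wrist camera has in their place "tool_from_camera" (4x4, takes a point from camera to tool coordinates, whose origin is the TCP and whose axes are the flange's). Camera axes: x right, y down, z forward; pixel columns grow to the right and rows downward; lengths in mm; the calibration is good to about 2 mm. A picture is of the moment at which its call begins: read the wrist's pose just before it. camera_params takes no time and is no camera call.
- r.hand_in(): hands the job in; it is judged then, once.
The state is a dict: "time": time; "joint_pos": joint angles; "qd": joint speeds; "joint_efforts": joint torques, N m; "tool_pos": TCP position; "tcp_rot": TCP orientation; "ft_force": force on the tool from outside, world axes, zero at the start; "wrist_torque": the same for the moment, N m; "finger_gap": finger opening in mm; "grip_force": force on a finger pad.
Only numpy, scipy, OpenCV 4.12 (cv2) and the standard library are available. Lean on these libraries where they do the work, as an engineer would, in place of code of your own. Each camera call takes 0.05 s, during which the arm holds its last target. There are 200 camera calls.

### The job

Take the plain, full-width gate plate from the wooden rack and slide it fully home in the slot across the sloping chute. Then lift the pan by its handle to tip all five offcuts into the chute behind the gate, and lower the pan to level again. Leave the other two plates in the rack and everything else on the bench where they are.

Things in the scene. Friction and masses are not known exactly. Their poses are not given: they have to be found in the camera images.
- chute: Chute sloping 30 degrees, falling towards -y (the rack). Origin: middle of the gate slot on the chute floor, 40 mm above the table. x uphill along the floor, y across towards the pan, z square to the floor (leans 30 degrees downhill). The slot runs along z: guide bars at both sides up to z = 70 mm, 13 mm apart in x, 116 mm wide in y, flared mouth up to z = 82 mm.
- hopper: Grey fixed hopper that carries chute and pan. Origin on the table under the slot, x horizontal uphill, y towards the pan and the robot, z up. Chute 100 mm wide inside. Walls uphill of the slot, x = 20 to 170 mm: 157 mm high on the pan's side (y = 53 mm), 180 mm high on the other side (y = -53 mm) and at the back (x = 170 mm).
- solid_gate: The gate that closes the chute: plain solid cast aluminium plate, 10 x 112 x 110 mm, about 0.33 kg, the only full-width plate without openings. Stands upright in the wooden rack. Origin: middle of its bottom edge; x is its thickness, y its width, z its height. The way round does not matter.
- barred_gate: Plate of the same outline (10 x 112 x 110 mm, same axes and origin) but with three tall openings between bars; not the one wanted, stays in the rack.
- narrow_gate: Solid plate, 10 x 76 x 110 mm (same axes and origin), too narrow; stays in the rack.
- rack: Wooden plate rack, fixed: base 200 x 130 x 12 mm, three slots across its x axis at x = -60, 0 and 60 mm, each 13 mm wide between battens that reach 57 mm above the table; plates stand on the base with 65 mm showing. Origin: centre of its underside. Any plate may be in any slot.
- pan (a joint): Angle of the tipping pan, rad: 0 level, 1.4 fully raised. Steel pan, 112 x 115 mm, walls 26 mm high, open on the chute's side, hinged there on the chute's wall; about 0.28 kg plus the offcuts; it falls back by itself when let go.
- pan_grip (a point): Middle of the pan's handle: a round bar 12 mm thick and 86 mm long, parallel to the hinge, at the pan's outer end, 155 mm out from the hinge and 40 mm above the pan floor (about 202 mm above the table when level). It stands 40 mm clear of the pan's end wall and is free below. Turns with the pan: y outward along its floor, z square to it.
- pan_hinge (a point): Middle of the pan's hinge line, 162 mm above the table; x is the hinge axis (positive turn lifts the handle).
- offcut1: Runner offcut, rusty iron chunk about 27 x 26 x 28 mm with a stub on top, 0.06 kg, starts in the pan. Origin: centre of its underside.
- offcut2: Runner offcut, rusty iron chunk about 27 x 26 x 28 mm with a stub on top, 0.06 kg, starts in the pan. Origin: centre of its underside.
- offcut3: Runner offcut, rusty iron chunk about 27 x 26 x 28 mm with a stub on top, 0.06 kg, starts in the pan. Origin: centre of its underside.
- offcut4: Runner offcut, rusty iron chunk about 27 x 26 x 28 mm with a stub on top, 0.06 kg, starts in the pan. Origin: centre of its underside.
- offcut5: Runner offcut, rusty iron chunk about 27 x 26 x 28 mm with a stub on top, 0.06 kg, starts in the pan. Origin: centre of its underside.
- hammer: Bystander: hammer lying on the table, leave alone. Origin on the underside, x along the handle.
- wire_brush: Bystander: brush lying on the table, leave alone. x along it.
- paste_jar: Bystander: jar, 66 mm across, 85 mm high. Origin under its centre.
- medallion: Bystander: flat round casting, 110 mm across, 14 mm high.
- cover_casting: Bystander: round casting, 80 mm across, 43 mm high with its boss.
- rubbing_block: Bystander: wooden block 90 x 45 x 30 mm on the table near the pan.

How it is judged:
By the outcome, as a careful person would: the job done as asked, in the order asked, and still so for the second after the job is handed in, with the robot touching nothing.
It also fails if it takes over 67 s, if anything falls off the work surface, if the arm or the gripper's body presses on something with over 40 N, if the wrist force passes 120 N, or if a joint passes its speed limit or range.

## Working session

There is one attempt and no reset: what is moved stays moved. The work goes in short steps, Python scripts to look and compute and a tool call to move; the robot and the scene stay as the last step left them, time stands still between calls to the robot, and variables do not carry over. Pictures are saved under pics/ and viewed, at most 12 in all, crops included, and the job is handed in when it is done.

Besides the shell and the picture viewer there is one more tool, called after "Request:" as name(argument=value, ...) on one line, values as JSON. jog_arm: Moves the arm, as the interface text tells. Its arguments: {"type":"object","properties":{"rows":{"type":"array"},"grip":{"type":"number"},"force":{"type":"number"}},"required":["rows"]}

```bash
mkdir -p pics; cat > h.py <<'E'
import numpy as np, cv2, os
from bench import r
from scipy.spatial.transform import Rotation as R
def snap(n):
    s=r.sense(); p,d=r.snapshot(n); c=r.camera_params(n)
    if n=="wrist":
        T=np.eye(4);T[:3,:3]=R.from_euler('xyz',s['tcp_rot'],degrees=True).as_matrix();T[:3,3]=s['tool_pos']
        P=T@np.array(c['tool_from_camera'])
    else: P=np.array(c['pose'])
    np.savez(n+'.npz',p=p,d=d,P=P,k=[c['fx'],c['fy'],c['cx'],c['cy']],D=c['dist_coeffs'])
    return load(n)
def load(n):
    z=np.load(n+'.npz'); return z['p'],z['d'],z['P'],z['k'],z['D']
def cloud(v):
    p,d,P,k,D=v; h,w=d.shape
    uv=np.stack(np.meshgrid(np.arange(w),np.arange(h)),-1).reshape(-1,1,2).astype(np.float64)
    K=np.array([[k[0],0,k[2]],[0,k[1],k[3]],[0,0,1]])
    n=cv2.undistortPoints(uv,K,D).reshape(h,w,2)
    X=np.dstack([n*d[...,None],d]); return X@P[:3,:3].T+P[:3,3]
E
python3 - <<'E'
from h import *
for n in ("side","top"):
    v=snap(n); cv2.imwrite(f'pics/{n}1.png',v[0]); print(n,v[2].round(2).tolist(),v[3])
print(r.sense())
E
```

```text
side [[-1.0, -0.08, 0.05, 454.69], [-0.09, 0.78, -0.62, 880.42], [0.01, -0.62, -0.78, 1144.43], [0.0, 0.0, 0.0, 1.0]] [495.2951041  495.2951041  286.6581174  212.64518557]
top [[0.07, -0.98, 0.2, 340.72], [-1.0, -0.07, 0.01, 49.47], [0.01, -0.2, -0.98, 1066.51], [0.0, 0.0, 0.0, 1.0]] [404.02077145 404.02077145 277.05861885 210.14472575]
{'time': 0.1, 'joint_pos': array([ 6.78145966e+01,  7.51042599e+00,  8.53237681e+01,  1.30700865e-04,
        8.72615095e+01, -4.89394690e+00]), 'qd': array([ 0.07605673, -0.07877416, -0.15027428,  0.01869011,  0.02981361,
       -0.08936209]), 'joint_efforts': array([ 1.72315711e-03, -5.70944130e+01, -5.01947987e+01, -1.34369466e-04,
        8.05892836e-03, -3.82585415e-05]), 'tool_pos': array([178.1375492 , 572.42448272, 230.34605065]), 'tcp_rot': array([-1.79904656e+02, -8.29469746e-03,  1.62708530e+02]), 'ft_force': array([ 0.36117393, -0.2173775 ,  0.01661827]), 'wrist_torque': array([-0.00307113,  0.02717925,  0.02382634]), 'grip_force': 0.0, 'finger_gap': 85.4680209638557}
```

View pics/top1.png

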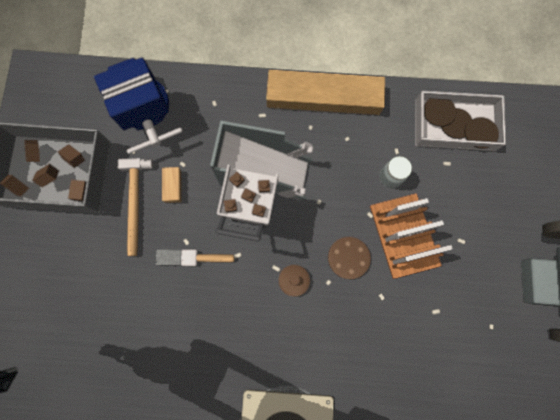

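View pics/side1.png

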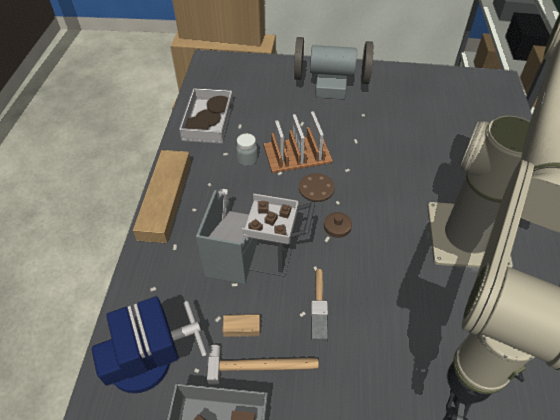

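Top view: the rack is at about (408,236) with three plates at rows 208, 232 and 255. The hopper is at (260,165), the pan at (248,195) and its handle near (242,232). Next I measure from depth.

```bash
python3 - <<'E'
from h import *
for n in ("side","top"):
    v=load(n); X=cloud(v); p=v[0]; ok=v[1]>0
    print(n,'table z',np.median(X[ok&(np.abs(X[...,2])<15)][:,2]))
    # plates
    if n=="top": box=(slice(185,285),slice(365,460))
    else: box=(slice(105,180),slice(255,340))
    Y=X[box]; m=(Y[...,2]>80)&ok[box]
    nn,lab=cv2.connectedComponents(m.astype(np.uint8))
    for i in range(1,nn):
        q=Y[lab==i]
        if len(q)<15: continue
        t=q[q[:,2]>np.percentile(q[:,2],95)-8] 
        c=t[:,:2].mean(0); u,s,w=np.linalg.svd(t[:,:2]-c); a=(t[:,:2]-c)@w[0]
        mid=c+w[0]*(a.max()+a.min())/2
        print(' plate n',len(q),'top z',t[:,2].mean().round(1),'len',np.ptp(a).round(1),'mid',mid.round(1),'ang',np.degrees(np.arctan2(w[0][1],w[0][0])).round(1))
    hsv=cv2.cvtColor(p,cv2.COLOR_BGR2HSV)
    o=(hsv[...,0]<18)&(hsv[...,1]>130)&(hsv[...,2]>90)&ok
    o2=np.zeros_like(o);o2[box]=o[box]
    q=X[o2]; q=q[(q[:,2]<75)]
    print(' rack rect',cv2.minAreaRect(q[:,:2].astype(np.float32)))
    # handle
    m=(X[...,2]>190)&(X[...,2]<225)&ok&(X[...,1]>-120)&(X[...,1]<250)&(X[...,0]>330)&(X[...,0]<640)
    nn,lab,st,ce=cv2.connectedComponentsWithStats(m.astype(np.uint8))
    for i in range(1,nn):
        if st[i,4]<8: continue
        q=X[lab==i]; print(' hi blob',st[i],q.min(0).round(),q.max(0).round(),q.mean(0).round(1))
v=load("top");
cv2.imwrite('pics/a.png',np.hstack([cv2.resize(load("side")[0][100:290,190:340],(400,506),interpolation=2),cv2.resize(load("top")[0][110:290,200:342],(400,506),interpolation=2)]))
E
```

```text
side table z 0.608665987703489
 plate n 218 top z 122.1 len 118.9 mid [ 460.5 -299.9] ang 108.8
 plate n 199 top z 122.9 len 117.0 mid [ 516.7 -279. ] ang 108.1
 plate n 140 top z 122.5 len 75.1 mid [ 573.9 -259.8] ang 108.8
 rack rect ((515.627685546875, -275.18218994140625), (197.56442260742188, 126.36935424804688), 18.05286407470703)
 hi blob [261 201   5   3   9] [573.  88. 190.] [582.  97. 192.] [578.2  92.4 191.4]
 hi blob [295 202  20  33 217] [450.  89. 191.] [490. 188. 212.] [464.2 143.1 204.1]
 hi blob [282 205   6   5  17] [516.  96. 190.] [529. 110. 193.] [522.6 102.8 191.2]
 hi blob [252 220   6   5  12] [585. 152. 190.] [597. 164. 193.] [590.6 157.8 191.7]
 hi blob [277 225   6   5  14] [523. 159. 190.] [535. 174. 193.] [528.5 166.1 191.3]
top table z 0.6474106648913676
 plate n 209 top z 122.0 len 75.8 mid [ 570.6 -263.8] ang -71.2
 plate n 251 top z 122.0 len 110.2 mid [ 513.6 -281.2] ang 108.7
 plate n 233 top z 122.2 len 112.8 mid [ 457.5 -301. ] ang 108.6
 rack rect ((514.121826171875, -283.004638671875), (199.28790283203125, 135.18020629882812), 18.792478561401367)
 hi blob [235 175   4   6   9] [582. 150. 190.] [594. 157. 192.] [589.6 153.4 190.8]
 hi blob [246 192   5   5   9] [548. 120. 190.] [556. 129. 193.] [550.9 123.6 191.1]
 hi blob [217 220  46  22 320] [446.  87. 190.] [489. 183. 212.] [460.3 135.6 204.6]
```

View pics/a.png

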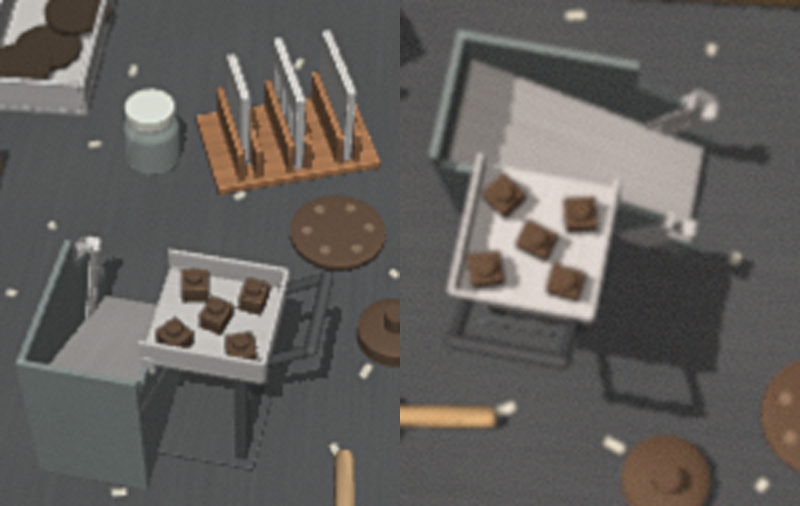

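The middle plate shows openings and the far one is narrow, so the solid gate is the near plate at about (459,-300). Now I fit the hopper and the handle.

```bash
python3 - <<'E'
from h import *
def line(q):
    d=cv2.fitLine(q[:,:2].astype(np.float32),cv2.DIST_HUBER,0,.01,.01).ravel(); return d, np.degrees(np.arctan2(d[1],d[0]))
for n in ("side","top"):
    v=load(n); X=cloud(v); ok=v[1]>0
    m=(X[...,2]>199)&(X[...,2]<225)&ok&(X[...,1]>50)&(X[...,1]<250)&(X[...,0]>400)&(X[...,0]<500)
    q=X[m]; d,a=line(q); t=(q[:,:2]-d[2:])@d[:2]; print(n,'handle',len(q),a,'mid',d[2:]+d[:2]*(t.min()+t.max())/2,np.ptp(t),'zmax',np.percentile(q[:,2],90))
    m=(X[...,2]>172)&(X[...,2]<187)&ok&(X[...,1]>0)&(X[...,1]<330)&(X[...,0]>520)&(X[...,0]<780)
    nn,lab,st,ce=cv2.connectedComponentsWithStats(m.astype(np.uint8),connectivity=8)
    for i in range(1,nn):
        if st[i,4]<25: continue
        q=X[lab==i]; print(' blob',st[i],q.min(0).round(),q.max(0).round(),cv2.minAreaRect(q[:,:2].astype(np.float32)))
    # chute floor by plane: points with sloping
    if n=="top":
        for uv in [(300,180),(280,170),(260,160),(240,145),(305,148),(316,193),(318,190),(312,145),(225,128),(300,135)]:
            print(uv,X[uv[1],uv[0]].round(1))
E
```

```text
side handle 178 83.18502 mid [460.48504971 140.42775221] 96.46615932622458 zmax 209.89694453862666
 blob [196 190  46  57 352] [617.  53. 172.] [728. 220. 186.] ((701.544189453125, 156.56512451171875), (92.85279083251953, 189.736572265625), 29.257173538208008)
 blob [253 194  34  22 260] [520.  63. 172.] [607. 116. 187.] ((563.7628784179688, 88.9715576171875), (45.72169494628906, 91.68406677246094), 84.30078125)
 blob [264 212  14  13  88] [540. 115. 173.] [571. 145. 187.] ((555.24853515625, 128.42315673828125), (29.680248260498047, 24.91488265991211), 70.51161193847656)
 blob [242 219  41  21 241] [521. 139. 172.] [620. 191. 187.] ((571.06591796875, 183.2454071044922), (48.51318359375, 89.95536804199219), 55.62287521362305)
 blob [274 225  10  10  56] [520. 152. 175.] [544. 179. 187.] ((531.6578979492188, 165.7064208984375), (21.98369789123535, 27.4912052154541), 5.418903350830078)
top handle 266 83.775696 mid [456.86746444 135.8641733 ] 94.57731094502378 zmax 209.48859385012582
 blob [210 120  75  48 395] [612.  54. 172.] [727. 219. 185.] ((661.0133056640625, 136.85223388671875), (
[... 679 characters left out ...]
700439453), 68.04502868652344)
 blob [224 199  14  10  62] [520. 148. 174.] [540. 178. 187.] ((527.7640380859375, 163.30250549316406), (21.631074905395508, 26.808074951171875), 14.201667785644531)
 blob [253 204  13   7  39] [520.  84. 178.] [533. 112. 186.] ((526.5731811523438, 98.21516418457031), (12.525195121765137, 27.34377098083496), 1.3495646715164185)
(300, 180) [642.1   3.   16.8]
(280, 170) [655.9  58.3  50.6]
(260, 160) [668.8 110.7  82.4]
(240, 145) [693.7 161.3 113.8]
(305, 148) [703.6  -1.2  97.2]
(316, 193) [ 6.135e+02 -4.330e+01 -3.000e-01]
(318, 190) [ 6.221e+02 -4.830e+01  5.000e-01]
(312, 145) [709.6 -17.9 105.4]
(225, 128) [720.8 196.8 149.7]
(300, 135) [776.6   9.9   1.4]
```

```bash
cat >> h.py <<'E'
def rel(p,Rt,n=4):
    "shift/turn from measured pose to a target pose; Rt: matrix"
    s=r.sense(); A=R.from_euler('xyz',s['tcp_rot'],degrees=True).as_matrix()
    sh=A.T@(np.array(p)-s['tool_pos']); tu=R.from_matrix(A.T@Rt).as_rotvec()
    print('pos',s['tool_pos'].round(1),'t',round(s['time'],1),'J',s['joint_pos'].round(0),'F',s['ft_force'].round(1),'gap',round(s['finger_gap'],1))
    print('shift',sh.round(1).tolist(),np.linalg.norm(sh).round(1),'turn',tu.round(4).tolist(),np.degrees(np.linalg.norm(tu)).round(1)); return sh,tu
def down(ydir):
    "tool pointing down, tool y along heading ydir (deg)"
    return R.from_euler('xyz',[180,0,ydir+90],degrees=True).as_matrix()
E
python3 - <<'E'
from h import *
c=r.camera_params('wrist'); print(np.array(c['tool_from_camera']).round(3).tolist(),c['fx'],c['cx'],c['cy'])
rel([540,70,400],down(83)); rel([459,-300,260],down(18.7))
E
```

```text
[[0.001, -0.956, -0.293, 75.872], [1.0, 0.001, 0.0, 0.888], [-0.0, -0.293, 0.956, -142.188], [0.0, 0.0, 0.0, 1.0]] 321.32732529147813 284.51068607873475 212.27955501113084
pos [178.1 572.4 230.3] t 0.1 J [68.  8. 85.  0. 87. -5.] F [ 0.4 -0.2  0. ] gap 85.5
shift [-494.8, -372.4, -169.1] 642.0 turn [-0.0016, -0.0003, -0.1796] 10.3
pos [178.1 572.4 230.3] t 0.1 J [68.  8. 85.  0. 87. -5.] F [ 0.4 -0.2  0. ] gap 85.5
shift [-527.5, -749.6, -28.5] 917.0 turn [-0.0016, 0.0007, 0.9426] 54.0
```

Request:
jog_arm(rows=[[[-495,-372,-169],[0,0,-0.18]],[[-495,-372,-169],[0,0,-0.18]],[[-495,-372,-169],[0,0,-0.18]],[[-495,-372,-169],[0,0,-0.18]],[[-495,-372,-169],[0,0,-0.18]],[[-495,-372,-169],[0,0,-0.18]],[[-495,-372,-169],[0,0,-0.18]],[[-495,-372,-169],[0,0,-0.18]],[[-495,-372,-169],[0,0,-0.18]],[[-495,-372,-169],[0,0,-0.18]]])

```text
time: 1.1
tool_pos: [460.7, 180.0, 363.1]
tcp_rot: [-180.0, -0.0, 173.0]
ft_force: [1.4, 1.2, 0.4]
finger_gap: 85.6
grip_force: 0.0
```

```bash
python3 - <<'E'
from h import *
rel([540,70,400],down(83))
E
```

```text
pos [460.7 180.  363.1] t 1.1 J [ 15. -10.  89.   0. 101. -68.] F [1.4 1.2 0.4] gap 85.6
shift [-92.0, -99.6, -36.9] 140.5 turn [-0.0, -0.0003, 0.0004] 0.0
```

Request:
jog_arm(rows=[[[-92,-100,-37],[0,0,0]],[[-92,-100,-37],[0,0,0]],[[-92,-100,-37],[0,0,0]],[[-92,-100,-37],[0,0,0]],[[-92,-100,-37],[0,0,0]]])

```text
time: 1.6
tool_pos: [539.6, 70.6, 399.2]
tcp_rot: [180.0, -0.1, 172.9]
ft_force: [-0.6, 0.8, -0.1]
finger_gap: 85.5
grip_force: 0.0
```

```bash
python3 - <<'E'
from h import *
v=snap('wrist'); X=cloud(v)
rel([459,-300,260],down(18.7))
cv2.imwrite('pics/w1.png',v[0])
E
```

```text
pos [539.1  71.5 399.2] t 1.6 J [  2.  -1.  77.   0. 104. -81.] F [-0.2  0.1 -0.8] gap 85.8
shift [33.9, -378.5, 139.1] 404.7 turn [-0.0006, -0.0014, 1.1221] 64.3
```

View pics/w1.png

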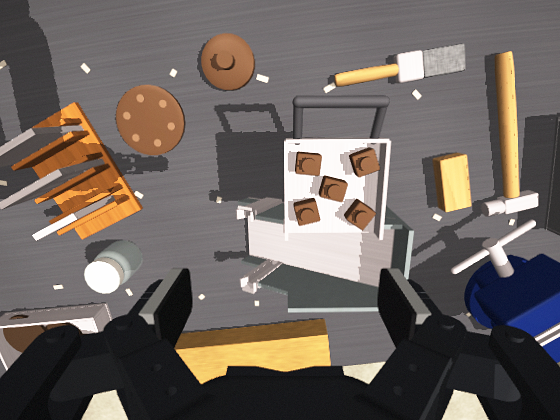

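The wrist view shows the guide posts at about (245,210) and (262,275), the chute floor at (320,245) and the handle bar at (340,102). I refine from these.

```bash
python3 - <<'E'
from h import *
from scipy.optimize import least_squares
v=load('wrist'); X=cloud(v); ok=v[1]>0; ok[:,:]&=True
ok[270:,:190]=0; ok[270:,380:]=0; ok[318:]=0
def inb(x0,x1,y0,y1,z0,z1): return ok&(X[...,0]>x0)&(X[...,0]<x1)&(X[...,1]>y0)&(X[...,1]<y1)&(X[...,2]>z0)&(X[...,2]<z1)
# handle bar
m=inb(430,475,60,220,200,216); q=X[m]; d=cv2.fitLine(q[:,:2].astype(np.float32),cv2.DIST_HUBER,0,.01,.01).ravel(); t=(q[:,:2]-d[2:])@d[:2]
print('handle',len(q),'ang',np.degrees(np.arctan2(d[1],d[0])),'mid',d[2:]+d[:2]*(t.min()+t.max())/2,np.ptp(t),'zmax',np.percentile(q[:,2],95), 'x perc',np.percentile((q[:,:2]-d[2:])@[-d[1],d[0]],[2,98]))
# floor plane
poly=np.zeros(ok.shape,np.uint8); cv2.fillPoly(poly,[np.array([[258,230],[280,243],[370,255],[380,268],[255,247]])],1)
q=X[(poly>0)&ok]; 
A=np.c_[q[:,:2],np.ones(len(q))]; c=np.linalg.lstsq(A,q[:,2],rcond=None)[0]; res=q[:,2]-A@c
k=np.abs(res)<4; c=np.linalg.lstsq(A[k],q[k,2],rcond=None)[0]
print('floor slope',np.degrees(np.arctan(np.hypot(*c[:2]))),'head',np.degrees(np.arctan2(c[1],c[0])),'z at (649,42)',c@[649,42,1],k.mean())
yaw=np.radians(83.); ex=np.array([np.cos(yaw),np.sin(yaw)]); ey=np.array([-ex[1],ex[0]])
H=np.stack([(X[...,:2]-[649,41.7])@ex,(X[...,:2]-[649,41.7])@ey,X[...,2]],-1)
# chute frame
C=np.stack([H[...,0]*np.cos(np.pi/6)+(H[...,2]-40)*.5,H[...,1],-H[...,0]*.5+(H[...,2]-40)*np.cos(np.pi/6)],-1)
g=ok&(np.abs(C[...,0])<40)&(np.abs(C[...,1])<85)&(C[...,2]>8)&(C[...,2]<95)
for s in (1,-1):
    q=C[g&(C[...,1]*s>20)]; print('guide',s,len(q)); print(q[np.argsort(-q[:,2])][:60:1].round(0).astype(int).tolist())
# far wall & back wall tops
for nm,mm in (('far',ok&(H[...,0]>30)&(H[...,0]<150)&(np.abs(H[...,1]+53)<15)&(H[...,2]>172)),('back',ok&(np.abs(H[...,0]-170)<15)&(np.abs(H[...,1])<40)&(H[...,2]>172))):
    q=H[mm]; 
    if len(q)>10: print(nm,len(q),np.polyfit(q[:,0],q[:,1],1) if nm=='far' else np.polyfit(q[:,1],q[:,0],1),np.percentile(q,[2,50,98],axis=0).round(1).tolist())
E
```

```text
handle 1233 ang 83.03041 mid [459.5911007  138.11845765] 96.90853506083383 zmax 208.33917032107638 x perc [-8.34558833  5.9679606 ]
floor slope 29.928419917475637 head 83.71000134248466 z at (649,42) 40.25610638069405 1.0
guide 1 794
[[-11, 46, 83], [-11, 49, 83], [-7, 63, 83], [-11, 54, 82], [11, 51, 82], [-12, 44, 82], [7, 62, 82], [3, 61, 82], [13, 50, 82], [10, 61, 82], [-2, 61, 82], [-11, 58, 82], [-13, 56, 82], [11, 57, 82], [-1, 62, 82], [10, 62, 82], [11, 58, 82], [3, 63, 82], [-14, 52, 82], [11, 54, 82], [1, 63, 82], [12, 48, 82], [-3, 62, 82], [-4, 60, 82], [1, 61, 82], [13, 58, 82], [-6, 61, 82], [-12, 47, 81], [-12, 61, 81], [12, 45, 81], [-12, 50, 81], [-8, 61, 81], [6, 60, 81], [-12, 56, 81], [-12, 55, 81], [-3, 63, 81], [-6, 63, 81], [-5, 62, 81], [12, 57, 81], [-14, 57, 81], [9, 64, 81], [12, 47, 81], [4, 61, 81], [12, 52, 81], [-12, 52, 81], [14, 45, 81], [-15, 45, 81], [12, 51, 81], [-1, 61, 81], [-14, 48, 81], [-10, 61, 81], [10, 55, 81], [-10, 62, 81], [-14, 53, 81], [-15, 47, 81], [-5, 63, 81], [7, 62, 81], [14, 53, 81], [-11, 52, 81], [5, 63, 81]]
guide -1 1046

[... 425 characters left out ...]
[0, -68, 81], [5, -68, 81], [-10, -69, 81], [-11, -59, 81], [7, -67, 81], [5, -70, 81], [-13, -54, 81], [3, -70, 81], [9, -70, 81], [11, -68, 81], [-13, -56, 81], [-13, -65, 81], [-8, -68, 81], [13, -54, 81], [13, -57, 81], [15, -63, 81], [9, -67, 81], [15, -53, 81], [13, -52, 81], [11, -70, 81], [15, -57, 81], [11, -53, 80], [-12, -63, 80], [-15, -53, 80], [-1, -66, 80], [-8, -67, 80], [-5, -68, 80], [14, -66, 80], [-10, -55, 80], [-3, -67, 80], [-10, -68, 80], [15, -52, 80]]
far 614 [ 6.87242217e-03 -5.43217347e+01] [[31.5, -58.4, 172.4], [83.8, -52.9, 179.0], [135.2, -51.2, 180.8]]
back 206 [-1.40917542e-02  1.68584734e+02] [[165.7, 2.5, 172.6], [167.7, 21.2, 179.2], [172.3, 39.0, 181.1]]
```

Request:
jog_arm(rows=[[[34,-378,139],[0,0,1.122]],[[34,-378,139],[0,0,1.122]],[[34,-378,139],[0,0,1.122]],[[34,-378,139],[0,0,1.122]],[[34,-378,139],[0,0,1.122]],[[34,-378,139],[0,0,1.122]],[[34,-378,139],[0,0,1.122]],[[34,-378,139],[0,0,1.122]],[[34,-378,139],[0,0,1.122]],[[34,-378,139],[0,0,1.122]]], grip=40)

```text
time: 2.65
tool_pos: [459.0, -299.0, 259.6]
tcp_rot: [-179.9, -0.1, 108.7]
ft_force: [-0.4, 0.3, -0.9]
finger_gap: 39.9
grip_force: 0.0
```

```bash
python3 - <<'E'
from h import *
v=snap('wrist'); X=cloud(v); ok=v[1]>0; ok[280:]=0
rel([459,-300,260],down(18.7))
m=ok&(X[...,2]>112)&(X[...,2]<132)&(np.hypot(X[...,0]-515,X[...,1]+281)<130)
nn,lab,st,ce=cv2.connectedComponentsWithStats(m.astype(np.uint8))
for i in range(1,nn):
    if st[i,4]<60: continue
    q=X[lab==i]; (c,s,a)=cv2.minAreaRect(q[:,:2].astype(np.float32)); d=cv2.fitLine(q[:,:2].astype(np.float32),cv2.DIST_HUBER,0,.01,.01).ravel()
    print(st[i],np.round(c,1),np.round(s,1),a,'ang',np.degrees(np.arctan2(d[1],d[0])),'z',np.percentile(q[:,2],[10,50,90]).round(1))
cv2.imwrite('pics/w2.png',v[0])
E
```

```text
pos [ 459.8 -298.3  260.6] t 2.7 J [-38.  -1.  91.   0.  90. -57.] F [1.1 0.1 0.3] gap 39.7
shift [-1.3, -1.3, 0.6] 1.9 turn [0.0001, -0.0012, 0.0018] 0.1
[ 279  140   12  121 1323] [ 459.2 -300.3] [  9.7 112.3] 19.06792449951172 ang -71.08803 z [120.7 121.6 122.6]
[ 341  140   20  120 1538] [ 515.8 -280.3] [ 10.6 111.8] 18.52479362487793 ang -71.29062 z [118.4 121.5 122.4]
[ 403  162   24   82 1196] [ 572.6 -262.5] [11.1 75.8] 18.54155731201172 ang -71.573395 z [115.4 121.3 122.4]
```

View pics/w2.png

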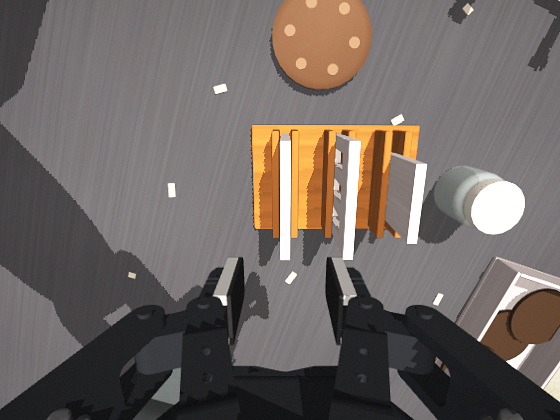

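The middle plate (holes at about (338,188)) is the barred one and the right plate is narrow. The left plate at column 285 is full width, so it is the target. Descend and grip.

Request:
jog_arm(rows=[[[-1.7,-1.2,50],[0,0,0]],[[-1.7,-1.2,95],[0,0,0]],[[-1.7,-1.2,135],[0,0,0]],[[-1.7,-1.2,165],[0,0,0]],[[-1.7,-1.2,180],[0,0,0]],[[-1.7,-1.2,180],[0,0,0]],[[-1.7,-1.2,180],[0,0,0]]])

```text
time: 3.4
tool_pos: [460.4, -301.5, 82.8]
tcp_rot: [179.9, 0.1, 108.8]
ft_force: [0.5, -0.0, 0.7]
finger_gap: 39.9
grip_force: 0.0
```

Request:
jog_arm(rows=[[[0,0,0],[0,0,0]],[[0,0,0],[0,0,0]],[[0,0,0],[0,0,0]],[[0,0,0],[0,0,0]],[[0,0,0],[0,0,0]],[[0,0,0],[0,0,0]],[[0,0,0],[0,0,0]],[[0,0,0],[0,0,0]]], grip=0, force=60)

```text
time: 4.2
tool_pos: [460.3, -302.6, 83.1]
tcp_rot: [179.9, 0.2, 108.7]
ft_force: [-1.2, 0.9, 6.3]
finger_gap: 9.7
grip_force: 59.6
```

Request:
jog_arm(rows=[[[0,0,-10],[0,0,0]],[[0,0,-30],[0,0,0]],[[0,0,-65],[0,0,0]],[[0,0,-105],[0,0,0]],[[0,0,-145],[0,0,0]],[[0,0,-185],[0,0,0]],[[0,0,-220],[0,0,0]],[[0,0,-220],[0,0,0]]])

```text
time: 5.0
tool_pos: [460.8, -303.1, 308.4]
tcp_rot: [179.7, 0.5, 108.7]
ft_force: [-0.0, -0.6, -0.8]
finger_gap: 9.5
grip_force: 59.4
```

```bash
cat >> h.py <<'E'
YAW=np.radians(83.2); O=np.array([652.3,41.3,40.])
def chute():
    ex=np.array([np.cos(YAW),np.sin(YAW),0]); ey=np.array([-ex[1],ex[0],0]); up=np.array([0,0,1.])
    cx=ex*np.cos(np.pi/6)+up*.5; cz=-ex*.5+up*np.cos(np.pi/6); return np.stack([cx,ey,cz],1)
def gatepose(x,y,z):
    C=chute(); Rt=np.stack([np.cross(C[:,0],-C[:,2]),C[:,0],-C[:,2]],1)
    return O+C@np.array([x,y,z]),Rt
E
python3 - <<'E'
from h import *
p,Rt=gatepose(0,0,190); print(p,Rt.round(2).tolist()); rel(p,Rt)
rel([540,-80,330],down(50))
E
```

```text
[641.05162301 -53.03172327 204.54482672] [[-0.99, 0.1, 0.06], [0.12, 0.86, 0.5], [0.0, 0.5, -0.87]]
pos [ 460.8 -303.1  308.4] t 5.0 J [-39.  -2.  87.  -0.  94. -57.] F [-0.  -0.6 -0.8] gap 9.5
shift [179.9, 250.4, 103.7] 325.3 turn [-0.4666, 0.3053, -1.0954] 70.4
pos [ 460.8 -303.1  308.4] t 5.0 J [-39.  -2.  87.  -0.  94. -57.] F [-0.  -0.6 -0.8] gap 9.5
shift [185.7, 146.7, -22.4] 237.7 turn [0.0031, 0.0103, -0.5459] 31.3
```

Request:
jog_arm(rows=[[[180,250,104],[-0.467,0.305,-1.095]],[[180,250,104],[-0.467,0.305,-1.095]],[[180,250,104],[-0.467,0.305,-1.095]],[[180,250,104],[-0.467,0.305,-1.095]],[[180,250,104],[-0.467,0.305,-1.095]],[[180,250,104],[-0.467,0.305,-1.095]],[[180,250,104],[-0.467,0.305,-1.095]],[[180,250,104],[-0.467,0.305,-1.095]],[[180,250,104],[-0.467,0.305,-1.095]],[[180,250,104],[-0.467,0.305,-1.095]]])

```text
time: 6.0
tool_pos: [637.5, -51.7, 195.6]
tcp_rot: [149.7, -0.7, 173.0]
ft_force: [0.2, 0.1, -2.4]
finger_gap: 9.3
grip_force: 59.5
```

```bash
python3 - <<'E'
from h import *
p,Rt=gatepose(0,0,190); rel(p,Rt)
v=snap('wrist'); cv2.imwrite('pics/w3.png',v[0])
E
```

```text
pos [637.5 -51.7 195.6] t 6.0 J [ -25.   20.   80.   28.   91. -110.] F [ 0.2  0.1 -2.4] gap 9.3
shift [-3.5, 3.7, -8.2] 9.7 turn [0.005, -0.0084, -0.0091] 0.8
```

View pics/w3.png

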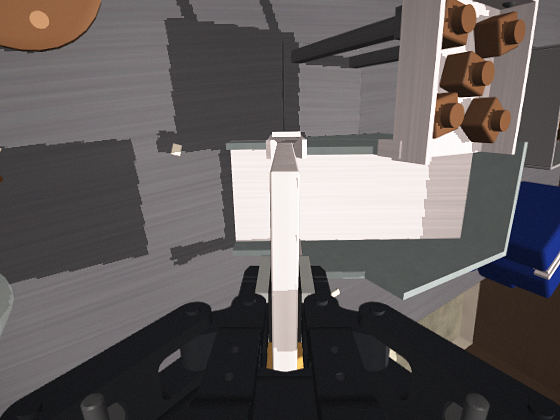

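The held gate spans columns 272–300 and the pan-side guide mouth is at (288,138). I measure both in the tool frame so calibration error cancels.

```bash
python3 - <<'E'
from h import *
v=load('wrist'); X=cloud(v); ok=v[1]>0
s=r.sense(); p,Rt=gatepose(0,0,0)
A=R.from_euler('xyz',s['tcp_rot'],degrees=True).as_matrix()
T=(X-s['tool_pos'])@A  # tool coords
q=T[(np.abs(T[...,1])<20)&(T[...,0]>40)&(T[...,0]<75)&(T[...,2]>-45)&(T[...,2]<85)&ok]
print('plate end face',len(q)); 
for lo in range(-45,85,13):
    w=q[(q[:,2]>=lo)&(q[:,2]<lo+13)]
    if len(w)>5: print(lo,len(w),'x med/98',np.percentile(w[:,0],[50,98]).round(1),'y',np.percentile(w[:,1],[3,50,97]).round(1))
print('bottom z',np.percentile(q[:,2],[95,99,100]))
C=(X-O)@chute()
g=ok&(np.abs(C[...,0])<25)&(C[...,1]>30)&(C[...,1]<80)&(C[...,2]>60)&(C[...,2]<92)
w=C[g]; print('guide',len(w))
top=w[w[:,2]>78]; e=top[(np.abs(top[:,0])<7)]
print('z max',np.percentile(w[:,2],[90,99]),'end y',np.percentile(e[:,1],[2,20,50,98]).round(1))
for y0 in (40,45,50,55,60):
    k=top[(top[:,1]>=y0)&(top[:,1]<y0+5)]; 
    if len(k)>3: a=k[k[:,0]<0,0];b=k[k[:,0]>0,0]; print(y0,len(k),'inner x',np.sort(a)[-3:].round(1),np.sort(b)[:3].round(1))
E
```

```text
plate end face 2206
-45 1646 x med/98 [49.8 58.2] y [-4.5  0.   4.8]
-32 156 x med/98 [58.2 58.3] y [-4.3  0.2  4.6]
-19 101 x med/98 [58.2 58.4] y [-4.4  0.4  4.7]
-6 88 x med/98 [58.3 58.5] y [-4.4 -0.   4.6]
7 62 x med/98 [58.4 58.5] y [-4.5 -0.   4.4]
20 55 x med/98 [58.4 58.5] y [-4.4  0.5  4.7]
33 45 x med/98 [58.5 58.6] y [-4.3  0.5  4.4]
46 36 x med/98 [58.6 58.7] y [-4.2 -0.1  4.6]
59 17 x med/98 [58.6 58.7] y [-4.5 -0.1  4.1]
bottom z [29.85981789 58.07478574 68.05036047]
guide 840
z max [81.48031699 82.38606652] end y [63.1 63.9 65.4 67.6]
45 37 inner x [-11.4 -11.4 -11.4] [9.1 9.1 9.8]
50 100 inner x [-10.7 -10.7 -10.6] [9.  9.1 9.1]
55 99 inner x [-10.6 -10.5 -10.5] [9.  9.  9.7]
60 135 inner x [-0.7 -0.7 -0. ] [0.  0.  0.7]
```

```bash
python3 - <<'E'
from h import *
p,Rt=gatepose(-0.8,-3,165); rel(p,Rt)
E
```

```text
pos [637.8 -51.6 196.5] t 6.0 J [ -25.   20.   80.   28.   91. -110.] F [ 0.2 -0.5 -2.6] gap 9.4
shift [-6.5, 2.3, 17.5] 18.8 turn [0.0044, -0.0069, -0.0091] 0.7
```

Request:
jog_arm(rows=[[[-6.5,2.3,9],[0.0044,-0.007,-0.009]],[[-6.5,2.3,17.5],[0.0044,-0.007,-0.009]],[[-6.5,2.3,17.5],[0.0044,-0.007,-0.009]],[[-6.5,2.3,17.5],[0.0044,-0.007,-0.009]]])

```text
time: 6.45
tool_pos: [645.2, -40.3, 182.6]
tcp_rot: [149.9, 0.1, 173.4]
ft_force: [-0.0, 0.3, -1.3]
finger_gap: 9.3
grip_force: 59.5
```

```bash
python3 - <<'E'
from h import *
p,Rt=gatepose(-0.8,-3,165); rel(p,Rt)
p,Rt=gatepose(-0.8,-3,140); rel(p,Rt)
E
```

```text
pos [645.2 -40.3 182.6] t 6.5 J [ -24.   20.   81.   29.   89. -111.] F [-0.   0.3 -1.3] gap 9.3
shift [-0.4, -1.2, -0.6] 1.4 turn [0.0013, -0.0013, 0.0042] 0.3
pos [645.2 -40.3 182.6] t 6.5 J [ -24.   20.   81.   29.   89. -111.] F [-0.   0.3 -1.3] gap 9.3
shift [-0.4, -1.2, 24.4] 24.4 turn [0.0013, -0.0013, 0.0042] 0.3
```

Request:
jog_arm(rows=[[[-0.3,-0.8,8],[0,0,0.002]],[[-0.3,-0.8,16],[0,0,0.002]],[[-0.3,-0.8,22],[0,0,0.002]],[[-0.3,-0.8,26],[0,0,0.002]],[[-0.3,-0.8,30],[0,0,0.002]],[[-0.3,-0.8,30],[0,0,0.002]]])

```text
time: 7.05
tool_pos: [647.3, -26.3, 155.7]
tcp_rot: [149.9, -0.0, 173.3]
ft_force: [0.3, 0.7, -2.0]
finger_gap: 9.7
grip_force: 59.5
```

```bash
python3 - <<'E'
from h import *
p,Rt=gatepose(-0.8,-3,120); rel(p,Rt)
print(r.sense()['ft_force']@chute(),r.sense()['wrist_torque']@chute())
E
```

```text
pos [647.3 -26.3 155.7] t 7.0 J [ -23.   21.   82.   29.   86. -111.] F [ 0.3  0.7 -2. ] gap 9.7
shift [-0.0, -0.1, 14.1] 14.1 turn [0.0017, -0.0015, 0.0021] 0.2
[-0.32239764 -0.17211574 -2.06798577] [0.03188397 0.45229398 0.04659301]
```

Request:
jog_arm(rows=[[[0,0,7],[0,0,0]],[[0,0,14],[0,0,0]],[[0,0,21],[0,0,0]],[[0,0,28],[0,0,0]],[[0,0,35],[0,0,0]],[[0,0,35],[0,0,0]]])

```text
time: 7.65
tool_pos: [648.9, -8.4, 124.7]
tcp_rot: [149.9, -0.1, 173.4]
ft_force: [-0.9, -0.5, -1.0]
finger_gap: 9.0
grip_force: 59.5
```

```bash
python3 - <<'E'
from h import *
p,Rt=gatepose(-0.8,-3,71); rel(p,Rt)
s=r.sense();print(s['ft_force']@chute(),s['wrist_torque']@chute())
E
```

```text
pos [648.9  -8.4 124.7] t 7.7 J [ -21.   23.   84.   29.   83. -111.] F [-0.9 -0.5 -1. ] gap 9.0
shift [-0.6, -0.1, 27.2] 27.2 turn [0.002, -0.0026, 0.0018] 0.2
[-1.02678085  0.85926433 -0.52902637] [0.05537194 0.4473999  0.03264839]
```

Request:
jog_arm(rows=[[[-0.3,0,6],[0,0,0]],[[-0.3,0,12],[0,0,0]],[[-0.3,0,18],[0,0,0]],[[-0.3,0,23],[0,0,0]],[[-0.3,0,23],[0,0,0]]])

```text
time: 8.15
tool_pos: [650.8, 2.8, 105.2]
tcp_rot: [149.9, -0.0, 173.4]
ft_force: [-0.9, 0.5, -3.4]
finger_gap: 9.4
grip_force: 59.6
```

Request:
jog_arm(rows=[[[0,0,1],[0,0,0]],[[0,0,2],[0,0,0]],[[0,0,3],[0,0,0]]])

```text
time: 8.45
tool_pos: [651.7, 3.5, 104.0]
tcp_rot: [149.9, 0.1, 173.3]
ft_force: [0.7, -0.5, -1.9]
finger_gap: 9.1
grip_force: 59.6
```

```bash
python3 - <<'E'
from h import *
p,Rt=gatepose(-0.8,-3,71); rel(p,Rt)
s=r.sense();print(s['ft_force']@chute(),s['wrist_torque']@chute())
E
```

```text
pos [651.7   3.5 104. ] t 8.4 J [ -20.   24.   85.   30.   80. -111.] F [ 0.7 -0.5 -1.9] gap 9.1
shift [0.9, -0.2, 3.2] 3.3 turn [0.0013, 0.0001, 0.0025] 0.2
[-1.30378432 -0.70660664 -1.42387181] [ 0.06102977  0.49693384 -0.00069097]
```

Request:
jog_arm(rows=[[[0,0,1],[0,0,0]],[[0,0,2],[0,0,0]],[[0,0,2],[0,0,0]]])

```text
time: 8.75
tool_pos: [651.7, 4.6, 102.1]
tcp_rot: [149.9, 0.1, 173.3]
ft_force: [-1.0, -0.4, -2.2]
finger_gap: 9.1
grip_force: 59.6
```

Request:
jog_arm(rows=[[[0,0,0.7],[0,0,0]],[[0,0,1.5],[0,0,0]],[[0,0,1.5],[0,0,0]]])

```text
time: 9.05
tool_pos: [651.8, 4.6, 102.0]
tcp_rot: [149.9, 0.1, 173.3]
ft_force: [-5.5, -4.2, 7.3]
finger_gap: 9.2
grip_force: 61.3
```

```bash
python3 - <<'E'
from h import *
p,Rt=gatepose(-0.8,-3,71); rel(p,Rt)
s=r.sense();print(s['ft_force']@chute(),s['wrist_torque']@chute())
E
```

```text
pos [651.8   4.6 102. ] t 9.1 J [ -20.   24.   85.   30.   80. -111.] F [-5.5 -4.2  7.3] gap 9.2
shift [0.8, -0.2, 1.0] 1.3 turn [0.0009, 0.0001, 0.0029] 0.2
[-0.57448005  5.00169545  8.72614263] [ 0.99441399  0.48337323 -0.00679035]
```

Contact came at the expected depth, at about 10 N. Release and back out along the slot axis.

Request:
jog_arm(rows=[[[0,0,0.5],[0,0,0]],[[0,0,0.5],[0,0,0]]])

```text
time: 9.25
tool_pos: [651.8, 4.6, 102.0]
tcp_rot: [150.0, 0.1, 173.3]
ft_force: [-9.1, -5.8, 9.7]
finger_gap: 9.4
grip_force: 61.8
```

Request:
jog_arm(rows=[[[0,0,0],[0,0,0]],[[0,0,0],[0,0,0]],[[0,0,0],[0,0,0]],[[0,0,-3],[0,0,0]],[[0,0,-15],[0,0,0]],[[0,0,-40],[0,0,0]],[[0,0,-80],[0,0,0]],[[0,0,-120],[0,0,0]],[[0,0,-160],[0,0,0]],[[0,0,-160],[0,0,0]]], grip=36)

```text
time: 10.25
tool_pos: [644.8, -77.9, 246.4]
tcp_rot: [150.1, 0.7, 173.2]
ft_force: [0.5, 0.1, 1.2]
finger_gap: 35.9
grip_force: 0.0
```

```bash
python3 - <<'E'
from h import *
v=snap('wrist'); cv2.imwrite('pics/w4.png',v[0]); X=cloud(v); C=(X-O)@chute(); ok=v[1]>0
print(r.sense()['tool_pos'])
g=ok&(np.abs(C[...,0])<9)&(np.abs(C[...,1])<54)&(C[...,2]>95)&(C[...,2]<135); q=C[g]
print('gate',len(q),np.percentile(q,[2,50,98],axis=0).round(1).tolist())
for lo,hi in((-54,-30),(-30,0),(0,30),(30,54)):
    w=q[(q[:,1]>lo)&(q[:,1]<hi)]; print(lo,len(w),np.percentile(w[:,2],[50,98]) if len(w) else '')
g2=ok&(np.abs(C[...,0])<20)&(C[...,1]>40)&(C[...,1]<75)&(C[...,2]>70)&(C[...,2]<90); print('guide top',np.percentile(C[g2][:,2],[95,99]))
E
```

```text
[644.0007175  -76.52339854 243.35066334]
gate 1430 [[-7.0, -51.2, 108.6], [-2.0, 4.2, 109.9], [2.8, 52.3, 111.3]]
-54 269 [109.85543995 111.17596174]
-30 394 [109.7955928 111.050597 ]
0 411 [110.0369805  111.31114507]
30 356 [110.02480244 111.47860309]
guide top [81.83137579 82.70816469]
```

View pics/w4.png

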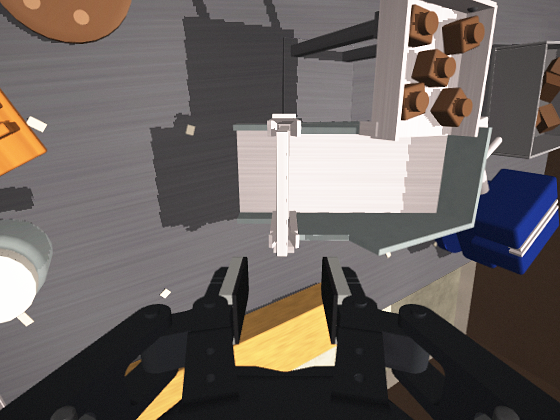

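The picture shows the gate across the slot from (282,125) to (283,250), with its top level at z = 110 mm, so it is fully home. Next is the pan handle.

```bash
cat >> h.py <<'E'
HM=np.array([459.6,138.1,202.]); 
def panpose(th,alpha,back=0,hm=None):
    "TCP pose holding the bar at pan angle th; alpha(deg): tool tilt from down towards the hinge; back: retreat along tool"
    h0=HM if hm is None else hm
    ey=np.array([-np.sin(YAW),np.cos(YAW),0]); ex=np.array([np.cos(YAW),np.sin(YAW),0]); up=np.array([0,0,1.])
    hinge=h0-155*ey-40*up
    h=hinge+R.from_rotvec(th*ex).apply(h0-hinge)
    a=np.radians(alpha); tz=-up*np.cos(a)-ey*np.sin(a); ty=-ey*np.cos(a)+up*np.sin(a)
    return h+tz*(19-back), np.stack([np.cross(ty,tz),ty,tz],1)
E
python3 - <<'E'
from h import *
p,Rt=panpose(0,25,130); print(p,np.linalg.det(Rt)); rel(p,Rt)
E
```

```text
[413.01936537 143.6544044  302.60016436] 0.9999999999999998
pos [644.  -76.5 243.4] t 10.3 J [ -27.   19.   75.   28.   95. -110.] F [-0.8  0.8  0. ] gap 35.9
shift [254.9, 196.4, 42.4] 324.6 turn [0.074, -0.7193, 1.3973] 90.1
```

Request:
jog_arm(rows=[[[0,0,-40],[0,0,0]],[[0,0,-80],[0,0,0]],[[255,196,42],[0.074,-0.719,1.397]],[[255,196,42],[0.074,-0.719,1.397]],[[255,196,42],[0.074,-0.719,1.397]],[[255,196,42],[0.074,-0.719,1.397]],[[255,196,42],[0.074,-0.719,1.397]],[[255,196,42],[0.074,-0.719,1.397]],[[255,196,42],[0.074,-0.719,1.397]],[[255,196,42],[0.074,-0.719,1.397]]], grip=40)

```text
time: 11.3
tool_pos: [421.2, 133.6, 299.7]
tcp_rot: [154.2, -1.1, 117.4]
ft_force: [-0.6, 0.3, -0.2]
finger_gap: 40.1
grip_force: 0.0
```

```bash
python3 - <<'E'
from h import *
p,Rt=panpose(0,25,130); rel(p,Rt)
E
```

```text
pos [421.2 133.6 299.7] t 11.3 J [  1. -47. 125.  12.  80. -26.] F [-0.6  0.3 -0.2] gap 40.1
shift [12.7, -1.3, -3.5] 13.3 turn [0.0078, -0.2729, 0.5304] 34.2
```

```bash
python3 - <<'E'
from h import *
p,Rt=panpose(0,12,120); print(p); rel(p,Rt)
E
```

```text
[438.74863709 140.58637449 300.79290767]
pos [421.2 133.6 299.7] t 11.3 J [  1. -47. 125.  12.  80. -26.] F [-0.6  0.3 -0.2] gap 40.1
shift [-1.8, 17.4, 7.2] 18.9 turn [0.2279, -0.2116, 0.5591] 36.7
```

Request:
jog_arm(rows=[[[-1.8,17.4,7.2],[0.228,-0.212,0.559]],[[-1.8,17.4,7.2],[0.228,-0.212,0.559]],[[-1.8,17.4,7.2],[0.228,-0.212,0.559]],[[-1.8,17.4,7.2],[0.228,-0.212,0.559]],[[-1.8,17.4,7.2],[0.228,-0.212,0.559]],[[-1.8,17.4,7.2],[0.228,-0.212,0.559]],[[-1.8,17.4,7.2],[0.228,-0.212,0.559]]])

```text
time: 12.0
tool_pos: [439.9, 140.1, 300.7]
tcp_rot: [168.1, 0.1, 83.6]
ft_force: [-0.7, -0.4, -0.5]
finger_gap: 39.9
grip_force: 0.0
```

```bash
python3 - <<'E'
from h import *
v=snap('wrist'); X=cloud(v); ok=v[1]>0
s=r.sense(); A=R.from_euler('xyz',s['tcp_rot'],degrees=True).as_matrix(); T=(X-s['tool_pos'])@A
m=ok&(X[...,0]>435)&(X[...,0]<480)&(X[...,1]>70)&(X[...,1]<210)&(X[...,2]>195)&(X[...,2]<216); q=X[m]
d=cv2.fitLine(q[:,:2].astype(np.float32),cv2.DIST_HUBER,0,.01,.01).ravel(); n=np.array([-d[1],d[0]]); e=(q[:,:2]-d[2:])@n; t=(q[:,:2]-d[2:])@d[:2]
print(len(q),d,np.degrees(np.arctan2(d[1],d[0])),np.percentile(e,[2,50,98]),t.min(),t.max(),'z98',np.percentile(q[:,2],98), 'mid',d[2:]+d[:2]*(t.min()+t.max())/2)
cv2.imwrite('pics/w5.png',v[0])
p,Rt=panpose(0,12,0); rel(p,Rt)
E
```

```text
2022 [1.1700490e-01 9.9313134e-01 4.5891458e+02 1.4270770e+02] 83.280716 [-1.46846711e+01 -7.42461141e-03  5.43374132e+00] -51.40109864836897 44.678660755417425 z98 208.44881613750772 mid [458.52130221 139.36957076]
pos [439.9 139.8 300.9] t 12.1 J [ 15. -27. 109.  -4.  86.  21.] F [0.4 0.4 0.2] gap 40.1
shift [0.6, -1.2, 119.9] 119.9 turn [-0.0008, 0.0001, 0.0064] 0.4
```

View pics/w5.png

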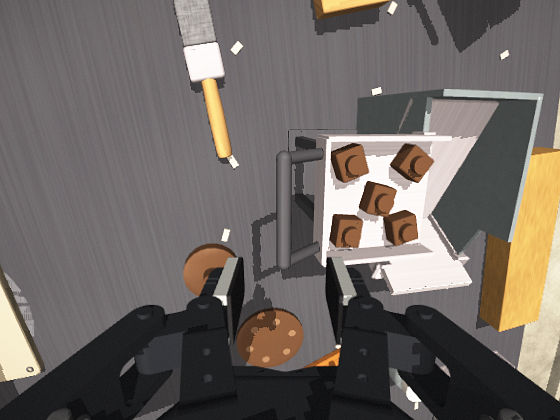

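The bar is at about (284,210), centred between the fingers. Descend and grip it.

Request:
jog_arm(rows=[[[1,-1.5,35],[0,0,0]],[[1,-1.5,65],[0,0,0]],[[1,-1.5,90],[0,0,0]],[[1,-1.5,110],[0,0,0]],[[1,-1.5,119],[0,0,0]],[[1,-1.5,119],[0,0,0]],[[1,-1.5,119],[0,0,0]]], grip=30)

```text
time: 12.75
tool_pos: [463.8, 138.0, 185.9]
tcp_rot: [168.0, 0.1, 83.5]
ft_force: [0.2, -0.5, -0.4]
finger_gap: 29.9
grip_force: 0.0
```

Request:
jog_arm(rows=[[[0,0,0],[0,0,0]],[[0,0,0],[0,0,0]],[[0,0,0],[0,0,0]],[[0,0,0],[0,0,0]],[[0,0,0],[0,0,0]],[[0,0,0],[0,0,0]]], grip=0, force=30)

```text
time: 13.35
tool_pos: [463.2, 138.4, 186.2]
tcp_rot: [168.0, 0.0, 83.5]
ft_force: [-7.4, -0.1, 5.9]
finger_gap: 11.2
grip_force: 29.4
```

```bash
cat >> h.py <<'E'
def arc(pairs,back=0):
    "rows (y,z,turn x) relative to the first pair's pose"
    p0,R0=panpose(*pairs[0])
    for th,al in pairs[1:]:
        p,Rt=panpose(th,al); s=R0.T@(p-p0); t=R.from_matrix(R0.T@Rt).as_rotvec()
        print([s.round(1).tolist(),t.round(3).tolist()])
E
sed -i 's/^HM=.*/HM=np.array([459.,139.,202.])/' h.py
python3 - <<'E'
from h import *
p,Rt=panpose(0,12,0); rel(p,Rt)
f=lambda th:(th,12-32*th/1.36)
arc([f(.04*i) for i in range(0,11)]); print(); arc([f(.4+.05*i) for i in range(0,11)]);print(); arc([f(.9+.05*i) for i in range(0,10)])
E
```

```text
pos [463.2 138.4 186.2] t 13.3 J [ 14. -21. 117.  -4.  73.  21.] F [-7.4 -0.1  5.9] gap 11.2
shift [0.1, -0.9, 2.7] 2.9 turn [-0.0003, -0.0002, 0.005] 0.3
[[0.0, 2.7, -5.7], [0.016, -0.0, -0.0]]
[[-0.0, 5.5, -11.2], [0.033, 0.0, -0.0]]
[[-0.0, 8.6, -16.7], [0.049, -0.0, 0.0]]
[[-0.0, 12.0, -22.0], [0.066, 0.0, -0.0]]
[[0.0, 15.5, -27.1], [0.082, 0.0, -0.0]]
[[0.0, 19.2, -32.1], [0.099, -0.0, -0.0]]
[[0.0, 23.1, -36.9], [0.115, 0.0, -0.0]]
[[0.0, 27.2, -41.6], [0.131, 0.0, 0.0]]
[[0.0, 31.5, -46.1], [0.148, -0.0, 0.0]]
[[0.0, 36.0, -50.4], [0.164, 0.0, -0.0]]

[[-0.0, 4.9, -6.0], [0.021, -0.0, 0.0]]
[[0.0, 10.1, -11.7], [0.041, 0.0, 0.0]]
[[-0.0, 15.6, -17.2], [0.062, 0.0, 0.0]]
[[0.0, 21.3, -22.4], [0.082, 0.0, 0.0]]
[[0.0, 27.3, -27.3], [0.103, 0.0, 0.0]]
[[-0.0, 33.5, -31.8], [0.123, -0.0, 0.0]]
[[-0.0, 40.0, -36.0], [0.144, 0.0, 0.0]]
[[0.0, 46.6, -39.9], [0.164, 0.0, 0.0]]
[[-0.0, 53.5, -43.4], [0.185, 0.0, 0.0]]
[[-0.0, 60.5, -46.6], [0.205, -0.0, 0.0]]

[[-0.0, 6.4, -4.2], [0.021, 0.0, -0.0]]
[[0.0, 13.0, -8.1], [0.041, -0.0, -0.0]]
[[0.0, 19.8, -11.6], [0.062, -0.0, -0.0]]
[[0.0, 26.8, -14.8], [0.082, -0.0, -0.0]]
[[0.0, 33.9, -17.6], [0.103, 0.0, -0.0]]
[[0.0, 41.2, -20.0], [0.123, -0.0, -0.0]]
[[0.0, 48.5, -22.1], [0.144, -0.0, 0.0]]
[[0.0, 56.0, -23.8], [0.164, 0.0, -0.0]]
[[0.0, 63.5, -25.0], [0.185, -0.0, -0.0]]
```

Request:
jog_arm(rows=[[[0,2.7,-5.7],[0.016,0,0]],[[0,5.5,-11.2],[0.033,0,0]],[[0,8.6,-16.7],[0.049,0,0]],[[0,12,-22],[0.066,0,0]],[[0,15.5,-27.1],[0.082,0,0]],[[0,19.2,-32.1],[0.099,0,0]],[[0,23.1,-36.9],[0.115,0,0]],[[0,27.2,-41.6],[0.131,0,0]],[[0,31.5,-46.1],[0.148,0,0]],[[0,36,-50.4],[0.164,0,0]]])

```text
time: 14.35
tool_pos: [486.8, 135.6, 242.4]
tcp_rot: [177.7, 0.1, 83.5]
ft_force: [-14.1, 0.8, 6.2]
finger_gap: 10.7
grip_force: 29.8
```

```bash
python3 - <<'E'
from h import *
p,Rt=panpose(.4,12-32*.4/1.36); rel(p,Rt); print(r.sense()['grip_force'])
E
```

```text
pos [486.8 135.6 242.4] t 14.3 J [ 10. -10. 101.  -1.  86.  17.] F [-14.1   0.8   6.2] gap 10.7
shift [0.1, 0.6, 2.2] 2.3 turn [-0.0052, 0.0011, 0.0051] 0.4
29.813333451747894
```

Request:
jog_arm(rows=[[[0,4,-6],[0.021,0,0]],[[0,9,-11.7],[0.041,0,0]],[[0,14.5,-17.2],[0.062,0,0]],[[0,20.3,-22.4],[0.082,0,0]],[[0,26.3,-27.3],[0.103,0,0]],[[0,32.5,-31.8],[0.123,0,0]],[[0,39,-36],[0.144,0,0]],[[0,45.6,-39.9],[0.164,0,0]],[[0,52.5,-43.4],[0.185,0,0]],[[0,59.5,-46.6],[0.205,0,0]]])

```text
time: 15.35
tool_pos: [545.6, 128.8, 293.7]
tcp_rot: [-170.9, 0.0, 83.5]
ft_force: [-8.8, 0.7, 12.0]
finger_gap: 10.6
grip_force: 30.5
```

```bash
python3 - <<'E'
from h import *
p,Rt=panpose(.9,12-32*.9/1.36); rel(p,Rt); print(r.sense()['grip_force'])
E
```

```text
pos [545.6 128.8 293.7] t 15.3 J [  7.   9.  78.   2. 102.  14.] F [-8.8  0.7 12. ] gap 10.6
shift [-0.1, 0.4, 4.2] 4.2 turn [0.0005, 0.0014, 0.0047] 0.3
30.490137934684753
```

Request:
jog_arm(rows=[[[0,6,-5],[0.021,0,0]],[[0,12.5,-9.1],[0.041,0,0]],[[0,19.3,-12.8],[0.062,0,0]],[[0,26.3,-16],[0.082,0,0]],[[0,33.4,-18.8],[0.103,0,0]],[[0,40.7,-21.2],[0.123,0,0]],[[0,48,-23.3],[0.144,0,0]],[[0,55.5,-25],[0.164,0,0]],[[0,63,-26.2],[0.185,0,0]],[[0,63,-26.2],[0.185,0,0]]])

```text
time: 16.35
tool_pos: [612.8, 121.0, 308.2]
tcp_rot: [-160.4, 0.0, 83.4]
ft_force: [0.2, 1.4, 5.5]
finger_gap: 10.7
grip_force: 31.0
```

```bash
python3 - <<'E'
from h import *
p,Rt=panpose(1.35,12-32*1.35/1.36); rel(p,Rt)
v=snap('side'); t=snap('top')
cv2.imwrite('pics/b.png',np.hstack([cv2.resize(v[0][150:300,180:330],(400,400),interpolation=2),cv2.resize(t[0][100:250,190:340],(400,400),interpolation=2)]))
E
```

```text
pos [612.8 121.  308.2] t 16.4 J [  4.  30.  52.   4. 117.  12.] F [0.2 1.4 5.5] gap 10.7
shift [-0.3, 0.3, 4.3] 4.3 turn [0.0021, 0.0016, 0.0039] 0.3
```

View pics/b.png

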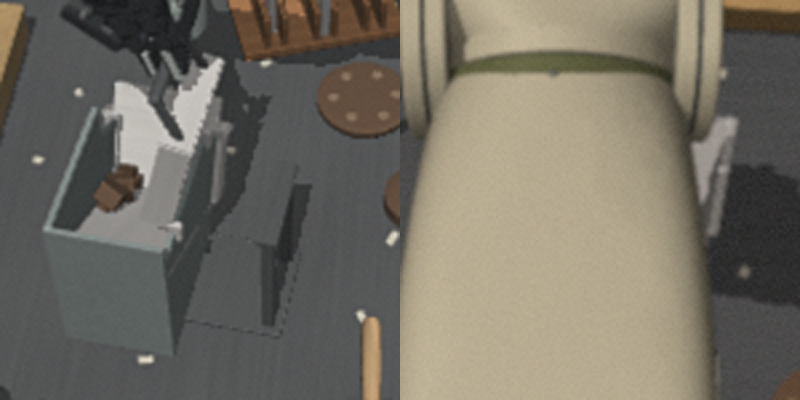

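The pan is upright and offcuts lie in the chute. Now I work out the lowering rows.

```bash
python3 - <<'E'
from h import *
f=lambda th:(th,12-32*th/1.36)
arc([f(1.35-.045*i) for i in range(0,11)]); print(); arc([f(.9-.05*i) for i in range(0,11)]);print(); arc([f(.4-.04*i) for i in range(0,11)])
E
```

```text
[[-0.0, -6.4, 2.4], [-0.018, 0.0, -0.0]]
[[0.0, -12.8, 5.0], [-0.037, 0.0, -0.0]]
[[-0.0, -19.0, 8.0], [-0.055, 0.0, -0.0]]
[[0.0, -25.1, 11.2], [-0.074, -0.0, -0.0]]
[[-0.0, -31.0, 14.8], [-0.092, 0.0, -0.0]]
[[-0.0, -36.7, 18.6], [-0.111, 0.0, -0.0]]
[[-0.0, -42.3, 22.6], [-0.129, 0.0, -0.0]]
[[-0.0, -47.7, 26.9], [-0.148, 0.0, -0.0]]
[[0.0, -52.9, 31.5], [-0.166, 0.0, 0.0]]
[[-0.0, -57.8, 36.3], [-0.185, 0.0, 0.0]]

[[0.0, -6.2, 4.5], [-0.021, -0.0, -0.0]]
[[0.0, -12.2, 9.4], [-0.041, 0.0, -0.0]]
[[0.0, -17.9, 14.5], [-0.062, 0.0, -0.0]]
[[0.0, -23.3, 20.0], [-0.082, 0.0, -0.0]]
[[0.0, -28.5, 25.7], [-0.103, 0.0, -0.0]]
[[0.0, -33.4, 31.7], [-0.123, 0.0, -0.0]]
[[-0.0, -37.9, 37.9], [-0.144, -0.0, -0.0]]
[[0.0, -42.2, 44.4], [-0.164, 0.0, -0.0]]
[[0.0, -46.1, 51.1], [-0.185, 0.0, -0.0]]
[[0.0, -49.7, 58.0], [-0.205, 0.0, -0.0]]

[[0.0, -3.7, 5.0], [-0.016, 0.0, 0.0]]
[[-0.0, -7.2, 10.1], [-0.033, -0.0, 0.0]]
[[0.0, -10.5, 15.4], [-0.049, 0.0, -0.0]]
[[0.0, -13.6, 20.8], [-0.066, -0.0, 0.0]]
[[0.0, -16.4, 26.4], [-0.082, 0.0, 0.0]]
[[-0.0, -19.1, 32.0], [-0.099, 0.0, 0.0]]
[[-0.0, -21.5, 37.8], [-0.115, -0.0, 0.0]]
[[-0.0, -23.6, 43.6], [-0.131, -0.0, 0.0]]
[[0.0, -25.6, 49.6], [-0.148, -0.0, 0.0]]
[[-0.0, -27.3, 55.6], [-0.164, -0.0, 0.0]]
```

Request:
jog_arm(rows=[[[0,0,0],[0,0,0]],[[0,0,0],[0,0,0]],[[0,0,0],[0,0,0]],[[0,0,0],[0,0,0]],[[0,0,0],[0,0,0]]])

```text
time: 16.95
tool_pos: [612.0, 121.1, 308.2]
tcp_rot: [-160.4, 0.0, 83.5]
ft_force: [0.7, 0.0, 5.3]
finger_gap: 11.0
grip_force: 30.9
```

Request:
jog_arm(rows=[[[0,-6.4,2.4],[-0.018,0,0]],[[0,-12.8,5],[-0.037,0,0]],[[0,-19,8],[-0.055,0,0]],[[0,-25.1,11.2],[-0.074,0,0]],[[0,-31,14.8],[-0.092,0,0]],[[0,-36.7,18.6],[-0.111,0,0]],[[0,-42.3,22.6],[-0.129,0,0]],[[0,-47.7,26.9],[-0.148,0,0]],[[0,-52.9,31.5],[-0.166,0,0]],[[0,-57.8,36.3],[-0.185,0,0]]])

```text
time: 17.95
tool_pos: [545.6, 128.8, 293.0]
tcp_rot: [-171.0, 0.0, 83.5]
ft_force: [-1.8, 0.9, 6.3]
finger_gap: 11.1
grip_force: 31.0
```

Request:
jog_arm(rows=[[[0,-6.2,4.5],[-0.021,0,0]],[[0,-12.2,9.4],[-0.041,0,0]],[[0,-17.9,14.5],[-0.062,0,0]],[[0,-23.3,20],[-0.082,0,0]],[[0,-28.5,25.7],[-0.103,0,0]],[[0,-33.4,31.7],[-0.123,0,0]],[[0,-37.9,37.9],[-0.144,0,0]],[[0,-42.2,44.4],[-0.164,0,0]],[[0,-46.1,51.1],[-0.185,0,0]],[[0,-49.7,58],[-0.205,0,0]]])

```text
time: 18.95
tool_pos: [487.8, 135.4, 243.7]
tcp_rot: [177.2, 0.0, 83.5]
ft_force: [1.0, 0.3, 0.4]
finger_gap: 10.9
grip_force: 30.6
```

```bash
python3 - <<'E'
from h import *
p,Rt=panpose(.4,12-32*.4/1.36); rel(p,Rt)
E
```

```text
pos [487.8 135.4 243.7] t 18.9 J [ 10. -10. 101.  -1.  86.  17.] F [1.  0.3 0.4] gap 10.9
shift [0.2, -0.5, 3.4] 3.5 turn [0.003, 0.0005, 0.0045] 0.3
```

Request:
jog_arm(rows=[[[0,-3.7,5],[-0.016,0,0]],[[0,-7.2,10.1],[-0.033,0,0]],[[0,-10.5,15.4],[-0.049,0,0]],[[0,-13.6,20.8],[-0.066,0,0]],[[0,-16.4,26.4],[-0.082,0,0]],[[0,-19.1,32],[-0.099,0,0]],[[0,-21.5,37.8],[-0.115,0,0]],[[0,-23.6,43.6],[-0.131,0,0]],[[0,-25.6,49.6],[-0.148,0,0]],[[0,-27,54],[-0.164,0,0]]])

```text
time: 19.95
tool_pos: [462.8, 138.3, 187.5]
tcp_rot: [167.9, 0.1, 83.5]
ft_force: [-2.9, 0.1, 25.8]
finger_gap: 10.6
grip_force: 33.0
```

```bash
python3 - <<'E'
from h import *
p,Rt=panpose(0,12); rel(p,Rt)
E
```

```text
pos [462.8 138.3 187.5] t 19.9 J [ 14. -21. 117.  -4.  73.  21.] F [-2.9  0.1 25.8] gap 10.6
shift [0.3, -0.8, 4.0] 4.1 turn [0.0025, -0.0, 0.0047] 0.3
```

The pan is down on its stop. Relieve the pressure, release and back off.

Request:
jog_arm(rows=[[[0,0,-1.5],[0,0,0]],[[0,0,-1.5],[0,0,0]]])

```text
time: 20.15
tool_pos: [463.2, 138.2, 189.6]
tcp_rot: [167.8, 0.0, 83.5]
ft_force: [7.8, 1.6, -4.1]
finger_gap: 10.8
grip_force: 30.0
```

Request:
jog_arm(rows=[[[0,0,-1.5],[0,0,0]],[[0,0,-1.5],[0,0,0]],[[0,0,-1.5],[0,0,0]],[[0,0,-1.5],[0,0,0]],[[0,0,-15],[0,0,0]],[[0,0,-45],[0,0,0]],[[0,0,-85],[0,0,0]],[[0,0,-130],[0,0,0]],[[0,0,-170],[0,0,0]],[[0,0,-170],[0,0,0]]], grip=32)

```text
time: 21.15
tool_pos: [428.3, 143.1, 363.9]
tcp_rot: [167.4, -0.2, 83.5]
ft_force: [1.1, -0.6, -0.2]
finger_gap: 31.7
grip_force: 0.0
```

```bash
python3 - <<'E'
from h import *
print(r.sense()['tool_pos'],r.sense()['finger_gap'])
w=snap('wrist'); v=snap('side')
cv2.imwrite('pics/c.png',np.hstack([cv2.resize(v[0][100:310,170:345],(333,400),interpolation=2),cv2.resize(w[0],(467,350))[:400] if 0 else cv2.copyMakeBorder(cv2.resize(w[0],(467,350)),0,50,0,0,cv2.BORDER_CONSTANT)]))
E
```

```text
[428.31483479 143.10878244 363.87118286] 31.68534727691339
```

View pics/c.png

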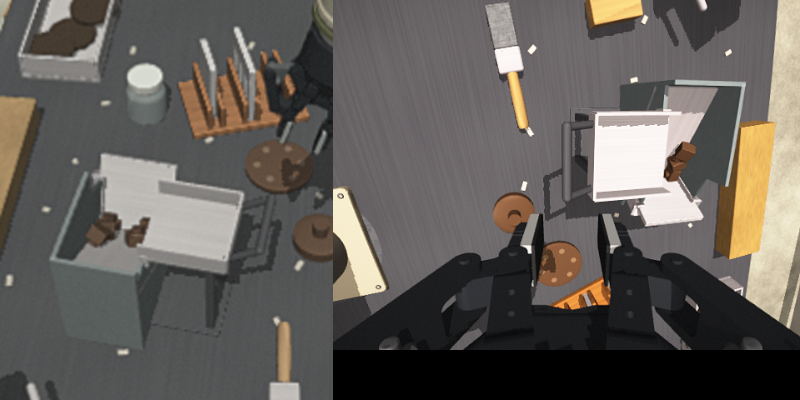

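The pan is empty and level, and the gate is in. The offcuts show at about (105,228) and (138,230) in the side half. I check how many there are and where.

```bash
python3 - <<'E'
from h import *
t=snap('top')
for n in ('side','top','wrist'):
    v=load(n); X=cloud(v); C=(X-O)@chute(); ok=v[1]>0
    hsv=cv2.cvtColor(v[0],cv2.COLOR_BGR2HSV)
    m=ok&(C[...,0]>0)&(C[...,0]<200)&(np.abs(C[...,1])<54)&(C[...,2]>8)&(C[...,2]<70)&(hsv[...,1]>70)&((hsv[...,0]<20)|(hsv[...,0]>170)); q=C[m]
    print(n,len(q),np.percentile(q,[1,50,99],axis=0).round(0).tolist() if len(q) else '')
    # pan level: handle height & floor
    H=X; k=ok&(np.hypot(X[...,0]-459,X[...,1]-139)<30)&(X[...,2]>195)&(X[...,2]<216); print(' handle z',np.percentile(X[k][:,2],98) if k.sum()>5 else None)
    g=ok&(np.abs(C[...,0])<9)&(np.abs(C[...,1])<54)&(C[...,2]>98)&(C[...,2]<125); print(' gate top',g.sum(),np.percentile(C[g][:,2],[50,95]) if g.sum() else '')
a=load('side')[0][190:260,195:275]; b=t[0][120:200,210:320]
a=cv2.resize(a,(457,400),interpolation=2); b=cv2.resize(b,(343,250),interpolation=2); b=cv2.copyMakeBorder(b,0,150,0,0,cv2.BORDER_CONSTANT)
cv2.imwrite('pics/d.png',np.hstack([a,b]))
E
```

```text
side 258 [[15.0, -45.0, 9.0], [59.0, -24.0, 23.0], [95.0, 24.0, 33.0]]
 handle z 211.37105820480372
 gate top 209 [105.84798421 111.83406921]
top 418 [[8.0, -44.0, 12.0], [50.0, -24.0, 26.0], [90.0, 33.0, 36.0]]
 handle z 211.10096857409343
 gate top 270 [110.20315529 113.22846158]
wrist 944 [[8.0, -44.0, 9.0], [58.0, -27.0, 24.0], [93.0, -17.0, 33.0]]
 handle z 208.6175200430185
 gate top 703 [106.40074318 109.9180678 ]
```

View pics/d.png

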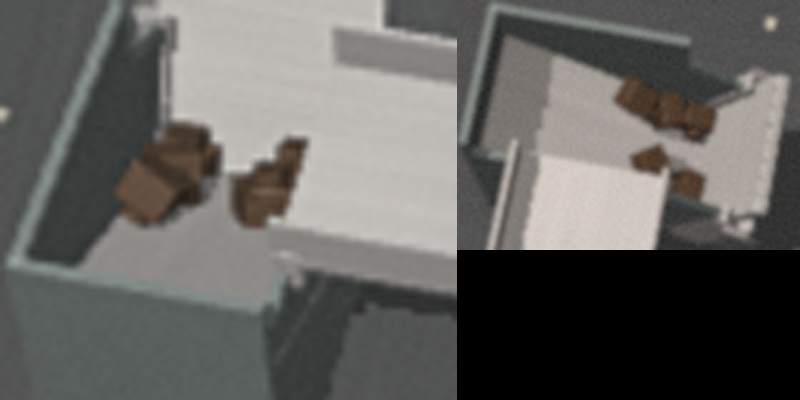

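All five offcuts lie behind the gate: three along the far wall at about (640–715, 95–120) and two at about (650–690, 160–185). The pan is level and the gate is home, so I hand in.

```bash
python3 -c "
from bench import r
print(r.sense()['time'],r.hand_in())"
```

```text
the job is handed in; nothing more can be done
21.3 None
```

The job is handed in at 21.3 s: the solid gate is fully home in the slot, all five offcuts are in the chute behind it, the pan is level again, and the other two plates are still in the rack.

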